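# Roll the six-sided spoon rest groove side up

### The job

The six-sided wooden spoon rest is lying on the wrong side on the worktop, with its groove facing down at an angle. Roll it over the worktop one flat at a time, letting it come to rest on each flat and never picking it up, until the face with the long groove is on top, level and ready for a spoon. Leave the six-sided pepper mill and the small steel cup as they are.

Things in the scene. Friction and masses are not known exactly. Their poses are not given: they have to be found in the camera images.
- spoon_rest: Loose light wooden bar of regular hexagonal section, 120 mm long, 48 mm from flat to flat, each flat 27.7 mm wide, 0.13-0.25 kg, ends square. One flat has a lengthwise groove 88 x 12 mm, 4 mm deep, dark floor. Origin: bar's centre, 24 mm up when it lies on a flat; x along the bar, z out of the grooved flat. Starts with the groove two flats from the top. It tips best if pushed forward and up at its side edge.
- rest_feet (a point): Middle of the spoon rest's flat opposite the groove, which carries two dark rubber feet (26 x 18 mm, flush, 36 mm either side of the middle); the other four flats are plain. Axes as the spoon rest's. At the start the feet show on a sloping upper flat: two rolls towards that side, 27.7 mm each, bring the groove to the top.
- hex_mill: Bystander: a pepper mill of the same wood and hexagonal section (48 mm from flat to flat, body 95 mm long) but without groove or feet, with a round turned head and a steel button at one end, 133 mm long in all, lying on its side. Origin: centre of the hexagonal body, 24 mm up; x along it towards the head.
- steel_cup: Bystander: a small plain steel cup, 52 mm in diameter, 72 mm high, standing upright on the worktop. Origin: the centre of its underside; z up.
There are look-alikes about, which are no part of the job. What is shaped like the spoon_rest but blue is not meant.

How it is judged:
On the way, in this order (a step that is already met when the one before it is completed fails the run):
1. the spoon rest has been rolled until the groove is one flat away from the top, and has come to rest on that flat (angle between spoon_rest's own z axis and vertical between 0.87 and 1.22 rad and height (world z) of spoon_rest below 0.032 m and angular speed of spoon_rest below 0.3 rad/s), for 0.2 s.
2. the grooved flat is on top (angle between spoon_rest's own z axis and vertical below 0.17 rad and height (world z) of spoon_rest below 0.032 m), for 0.2 s.
At the end, for the whole second after the job is handed in: The spoon rest lies still on the worktop with its grooved flat on top, within 10 degrees of level; it was rolled there one flat at a time without being lifted, and the pepper mill and the steel cup are as they were (all of step 2 and height (world z) of spoon_rest above 0.018 m and linear speed of spoon_rest below 0.02 m/s and angular speed of spoon_rest below 0.2 rad/s); the robot touches nothing.
It fails at once if the spoon rest is picked up (its centre more than 60 mm above the worktop) (height (world z) of spoon_rest above 0.06 m).
It fails at once if the pepper mill is moved by more than 20 mm (distance of hex_mill from where it was at the start of the episode above 0.02 m).
It fails at once if the steel cup is moved by more than 20 mm or tipped over (distance of steel_cup from where it was at the start of the episode above 0.02 m or angle between steel_cup's own z axis and vertical above 0.35 rad).
It also fails if it takes over 48 s, if anything falls off the work surface, if the arm or the gripper's body presses on something with over 40 N, if the wrist force passes 120 N, or if a joint passes its speed limit or range.

### The arm

A 7-joint arm with a two-finger parallel gripper is mounted at the origin on a cart in front of the work surface, level with it; the furniture and walls round the work are solid. World frame = base frame: x ahead of the robot, y to its left, z up, the work surface at z = 0. Lengths are in m, angles in rad, forces in N, time in s.
With the tool pointing down it reaches from about 0.4 to 0.85 m from the base axis. Payload 10.4 kg.
Tool frame: the origin (TCP) lies where the fingers leave the gripper's body, on its centre line; the fingertips stand 73 mm ahead of it and the grasp point (between the pads) lies 54 mm ahead of it; z points along the fingers, y is the line along which they close (so a half turn about z gives the same grasp; the last joint's range is limited). The gripper opens to 85 mm and grips with 20 to 120 N. Pads are 22 mm wide; open, the fingers measure 114 mm over their backs; the gripper's body (76 mm by 85 mm) begins 54 mm behind the grasp point. The pads swing forward as they close: fully open they stand 13 mm farther back than shut.
Start: joints at [-1.263, 0.332, -0.065, 1.46, 0.022, 1.35, -0.088], TCP at [0.203, 0.591, 0.304] pointing down, gripper open.
Joint ranges: [-2.6, 2.6], [-0.5, 2.12], [-1.47, 1.34], [0.16, 2.42], [-1.27, 4.41], [0.06, 2.06], [-2.6, 2.6]. Speed limits (rad/s): [2.22, 2.22, 2.79, 2.79, 3.14, 3.14, 3.14].

### API

Orientations are given as a unit quaternion [x, y, z, w].
In Python, from workcell import manip, camera gives the robot as it stands. The module is installed in compiled form; this text tells all that it offers.
- The arm moves only by the shell command python3 -m creep 'ROWS' [OPENING] [FORCE]. ROWS is JSON, a list of rows, each a list of 2 entries, a list of its own where there are three numbers: the shift along the tool's x, y, z in mm, then the turn about the tool's z in rad. In form: [[[tx, ty, tz], twist], ...]. A call has 1 to 5 rows; each row is the pose to reach, as a shift and turn from the pose commanded when the call began, along the tool's axes at that moment; what a row does not reach only later rows make up. A row lasts 1/12 s, in which the tool goes at most 41.7 mm and 7.16 degrees, less where a joint would pass 70% of its speed; a pose out of reach is approached as far as the arm can. A call with a gripper value outside its range is refused whole. OPENING is the opening, from 0 (shut) to 1 (fully open), set as the call begins (- or left out, the last holds). The fingers move at their own pace and stop on an object; FORCE is the grip in N (left out, the last holds). Time passes only in rows, so rows that repeat a pose let the fingers close. It gives the time, the measured TCP pose, the force, the opening and the grip force at its end, in the units of the state.
- manip.get_obs(): the state, without advancing time (a new reading comes with each control period).
- camera(name): name is "scene" or "side" or "wrist"; returns a dict with "pixels" (400x640x3 uint8, red, green, blue), "z_map" (400x640 float32, m along the optical axis (not along the pixel's ray), 0 where there is no reading), "fx", "fy", "cx", "cy" (pixels), "distortion" ([k1, k2, p1, p2, k3] as OpenCV has them; the pictures are not rectified), "extrinsics" (4x4, takes a point from world to camera coordinates). Camera axes: x right, y down, z forward; pixel columns grow to the right and rows downward; lengths in m; the calibration is good to about 2 mm. A picture is of the moment at which its call begins.
- manip.hand_in(): hands the job in; it is judged then, once.
The state is a dict: "clock": time; "joint_pos": joint angles; "joint_velocities": joint speeds; "tau": joint torques, N m; "position": TCP position; "ee_rot": TCP orientation; "ft_force": force on the tool from outside, world axes, zero at the start; "torque": the same for the moment, N m; "grip_width": opening from 0.0 (shut) to 1.0 (fully open); "grasp_force": force on a finger pad.
Only numpy, scipy, OpenCV 4.12 (cv2) and the standard library are available. Lean on these libraries where they do the work, as an engineer would, in place of code of your own. Each camera call takes 0.05 s, during which the arm holds its last target. There are 200 camera calls.

## Working session

There is one attempt and no reset: what is moved stays moved. The work goes in short steps, Python scripts to look and compute and a shell command to move; the robot and the scene stay as the last step left them, time stands still between calls to the robot, and variables do not carry over. Pictures are saved under pics/ and viewed, at most 10 in all, crops included, and the job is handed in when it is done.

```bash
mkdir -p pics; cat > h.py <<'E'
import numpy as np, cv2
from workcell import manip, camera
def snap(n,f):
    c=camera(n); cv2.imwrite('pics/'+f+'.png',c['pixels'][:,:,::-1]); np.savez('pics/'+f+'.npz',**{k:np.array(v) for k,v in c.items()}); return c
def w(f,u,v):
    c=np.load('pics/'+f+'.npz'); z=c['z_map']; 
    K=np.array([[c['fx'],0,c['cx']],[0,c['fy'],c['cy']],[0,0,1]],float)
    p=cv2.undistortPoints(np.array([[[u,v]]],float),K,c['distortion'])[0,0]
    d=float(np.median(z[v-1:v+2,u-1:u+2])); E=c['extrinsics']
    return (E[:3,:3].T@(np.array([p[0]*d,p[1]*d,d])-E[:3,3])).round(4)
E
python3 - <<'E'
from h import *
for n in ('scene','side'): snap(n,n+'0')
o=manip.get_obs(); print(o)
from scipy.spatial.transform import Rotation as R
print(R.from_quat(o['ee_rot']).as_matrix().round(3))
E
```

```text
{'clock': 0.1, 'joint_pos': array([-1.26258101,  0.33278618, -0.06466981,  1.4608623 ,  0.02154316,
        1.34989602, -0.08851208]), 'joint_velocities': array([-0.00094916, -0.00201214, -0.00152572, -0.00175105, -0.00050302,
        0.00209131, -0.00193905]), 'tau': array([ 1.81786880e-03, -6.26739407e+01,  4.92426369e-02, -3.92426670e+01,
        1.63594022e-02,  6.85071063e-03, -1.20019050e-05]), 'position': array([0.20293022, 0.59087778, 0.30320702]), 'ee_rot': array([ 1.64671066e-01,  9.86348338e-01, -6.22289394e-04, -9.77902922e-05]), 'ft_force': array([-0.04262086, -0.30247455, -0.12105974]), 'torque': array([-0.02260048, -0.02247592, -0.00237808]), 'grasp_force': 0.0, 'grip_width': 1.0015830024462218}
[[-0.946  0.325 -0.   ]
 [ 0.325  0.946 -0.001]
 [-0.    -0.001 -1.   ]]
```

View pics/scene0.png

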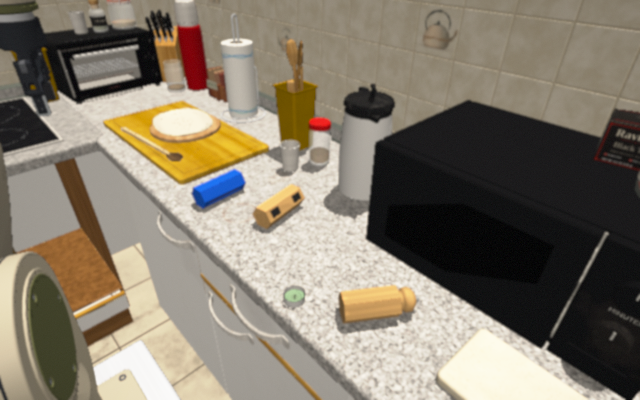

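View pics/side0.png

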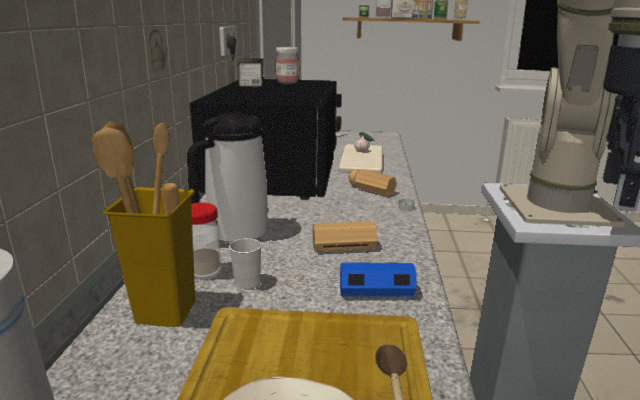

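Scene: spoon rest at about (279,207) with its feet towards the mill side, blue look-alike at (219,188), cup at (289,157), mill at (377,302). Side: rest at (345,236) with the groove on the near, lower side. The roll therefore goes away from the side camera.

```bash
python3 - <<'E'
from h import *
for f,pts in {'scene0':dict(restL=(262,204),top=(278,195),topR=(295,190),foot1=(275,212),foot2=(296,201),cup=(290,146),blue=(219,183),mill=(370,295),millhead=(408,297),tablenear=(255,240),jug=(365,190)),'side0':dict(restface=(345,243),resttop=(345,230),L=(316,228),Rr=(374,227),cup=(246,260),blue=(378,268))}.items():
    for k,p in pts.items(): print(f,k,p,w(f,*p))
# rest cloud from both cams
P=[]
for f,(u0,u1,v0,v1) in {'scene0':(245,310,178,235),'side0':(305,385,215,258)}.items():
    c=np.load('pics/'+f+'.npz'); K=np.array([[c['fx'],0,c['cx']],[0,c['fy'],c['cy']],[0,0,1]],float)
    uu,vv=np.meshgrid(np.arange(u0,u1),np.arange(v0,v1)); uv=np.stack([uu,vv],-1).reshape(-1,1,2).astype(float)
    q=cv2.undistortPoints(uv,K,c['distortion'])[:,0]; d=c['z_map'][v0:v1,u0:u1].reshape(-1)
    X=(np.c_[q*d[:,None],d]-c['extrinsics'][:3,3])@c['extrinsics'][:3,:3]
    X=X[(X[:,2]>.008)&(X[:,2]<.06)&(d>0)]
    X=X[np.linalg.norm(X[:,:2]-np.median(X[:,:2],axis=0),axis=1)<.09]
    T=X[X[:,2]>.043]
    for n,A in(('all',X),('top',T)):
        r=cv2.minAreaRect(A[:,:2].astype(np.float32)*1000); print(f,n,len(A),r,A.max(0),cv2.boxPoints(r).round())
E
```

```text
scene0 restL (262, 204) [0.4723 0.2743 0.0471]
scene0 top (278, 195) [0.5204 0.2797 0.0467]
scene0 topR (295, 190) [0.5622 0.2703 0.0466]
scene0 foot1 (275, 212) [0.4846 0.2454 0.0354]
scene0 foot2 (296, 201) [0.5519 0.2552 0.0285]
scene0 cup (290, 146) [0.6877 0.4395 0.0543]
scene0 blue (219, 183) [0.45   0.4129 0.0461]
scene0 mill (370, 295) [ 0.4475 -0.0533  0.0475]
scene0 millhead (408, 297) [ 0.4948 -0.0947  0.0414]
scene0 tablenear (255, 240) [ 0.4217  0.2353 -0.0011]
scene0 jug (365, 190) [0.6985 0.1766 0.0329]
side0 restface (345, 243) [0.5154 0.2987 0.0204]
side0 resttop (345, 230) [0.5165 0.2892 0.0431]
side0 L (316, 228) [0.5712 0.2955 0.0474]
side0 Rr (374, 227) [0.4615 0.2774 0.0467]
side0 cup (246, 260) [0.6689 0.4465 0.0561]
side0 blue (378, 268) [0.4578 0.4348 0.0476]
scene0 all 1138 ((514.9913330078125, 271.3182067871094), (122.75068664550781, 54.330955505371094), 11.158234596252441) [0.57843042 0.29700899 0.04904981] [[450. 286.]
 [460. 233.]
 [580. 257.]
 [570. 310.]]
scene0 top 464 ((514.9190673828125, 270.3998107910156), (121.6841049194336, 33.80033493041992), 10.365876197814941) [0.57580928 0.29700899 0.04904981] [[452. 276.]
 [458. 243.]
 [578. 265.]
 [572. 298.]]
side0 all 1577 ((516.8609008789062, 282.4761047363281), (120.65799713134766, 47.06005096435547), 11.4763765335083) [0.57935678 0.31252462 0.04976442] [[453. 294.]
 [462. 247.]
 [581. 271.]
 [571. 318.]]
side0 top 533 ((518.5653686523438, 276.40625), (119.40217590332031, 34.55086898803711), 11.616308212280273) [0.57935678 0.30342363 0.04976442] [[457. 281.]
 [464. 247.]
 [581. 272.]
 [574. 305.]]
```

Bar centre is about (0.516, 0.274), its axis is 11° from x, and the top is at 47–48 mm, which fits the stated size. It has to roll towards (0.19,-0.98). I'll set the open fingers along the bar, behind it, and push forward and up.

```bash
python3 -m creep '[[[-36,-14,0],0.12],[[-72,-29,0],0.24],[[-108,-44,0],0.36],[[-144,-58,0],0.48],[[-180,-73,0],0.6]]' 0.7; cat >> h.py <<'E'
from scipy.spatial.transform import Rotation as R
def todo(x,y,z,ang):  # ang: wanted world direction (deg) of tool y
    o=manip.get_obs(); M=R.from_quat(o['ee_rot']).as_matrix()
    a=np.degrees(np.arctan2(M[1,1],M[0,1]))
    print('clk',o['clock'],'pos',o['position'].round(4),'y-ang',a.round(1),'F',o['ft_force'].round(2))
    print('shift mm',(M.T@(np.array([x,y,z])-o['position'])*1000).round(1),'twist',np.radians(a-ang).round(3),'q7',o['joint_pos'].round(2))
E
python3 -c "
from h import *
todo(.506,.327,.3,11)"
```

```text
clock: 0.52
position: [0.3506, 0.4621, 0.3037]
ee_rot: [0.451, 0.892, -0.0, -0.0]
ft_force: [1.7, 0.7, -0.1]
grip_width: 0.697
grasp_force: 0.0
clk 0.5167 pos [0.3506 0.4621 0.3037] y-ang 36.3 F [ 1.66  0.7  -0.06]
shift mm [-200.9   45.1    3.6] twist 0.442 q7 [-1.09  0.23  0.11  1.59 -0.03  1.32 -0.35]
```

```bash
python3 -m creep '[[[-39,9,10],0.09],[[-78,18,30],0.18],[[-117,27,50],0.27],[[-156,36,70],0.36],[[-190,45,90],0.43]]'; python3 -m creep '[[[0,0,0],0],[[0,0,0],0]]'; python3 -c "
from h import *
todo(.506,.327,.078,11)
for n in ('wrist','scene'):snap(n,n+'1')"
```

```text
clock: 0.93
position: [0.4948, 0.3409, 0.2171]
ee_rot: [0.631, 0.776, 0.0, 0.0]
ft_force: [-0.2, 0.9, 0.7]
grip_width: 0.7
grasp_force: 0.0
clock: 1.1
position: [0.4948, 0.3398, 0.2161]
ee_rot: [0.631, 0.776, -0.002, 0.0]
ft_force: [-0.4, 0.6, -0.4]
grip_width: 0.699
grasp_force: 0.0
clk 1.1 pos [0.4948 0.3398 0.2161] y-ang 11.8 F [-0.39  0.63 -0.41]
shift mm [-14.5   8.7 138.1] twist 0.013 q7 [-0.89  0.34  0.26  1.65 -0.09  1.16 -0.4 ]
```

View pics/wrist1.png

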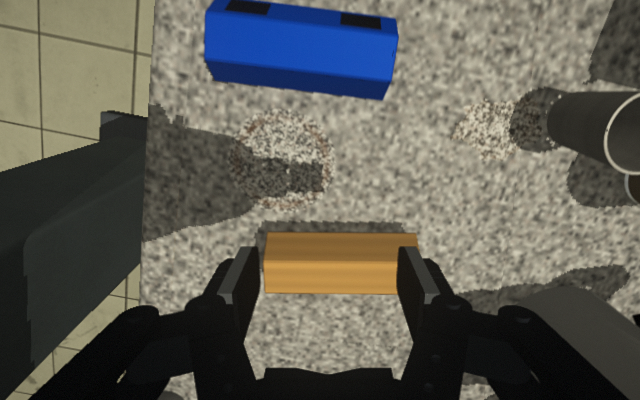

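The wrist view shows the bar at (341,262), square to the fingers, with clear worktop behind it at y 130–220. I'll go down there.

```bash
python3 -m creep '[[[-3,4,35],0.013],[[-6,9,70],0.013],[[-10,9,100],0.013],[[-10,9,125],0.013],[[-10,9,138],0.013]]'; python3 -m creep '[[[0,0,0],0],[[0,0,0],0]]'; python3 -c "
from h import *
todo(.506,.327,.078,11)
for n in ('wrist','side'):snap(n,n+'2')
a=cv2.imread('pics/side2.png')[170:320,200:450];b=cv2.imread('pics/wrist2.png')
cv2.imwrite('pics/c2.png',np.vstack([cv2.resize(a,(500,300)),cv2.resize(b,(500,300))]))"
```

```text
clock: 1.62
position: [0.5025, 0.3354, 0.0772]
ee_rot: [0.633, 0.774, -0.001, -0.001]
ft_force: [-0.5, -0.7, -0.0]
grip_width: 0.697
grasp_force: 0.0
clock: 1.78
position: [0.5042, 0.3358, 0.0806]
ee_rot: [0.633, 0.774, 0.0, -0.0]
ft_force: [0.7, 0.5, 0.7]
grip_width: 0.699
grasp_force: 0.0
clk 1.7833 pos [0.5042 0.3358 0.0806] y-ang 11.4 F [0.65 0.45 0.7 ]
shift mm [-9.   0.   2.6] twist 0.007 q7 [-0.85  0.51  0.24  1.74 -0.15  0.91 -0.36]
```

View pics/c2.png

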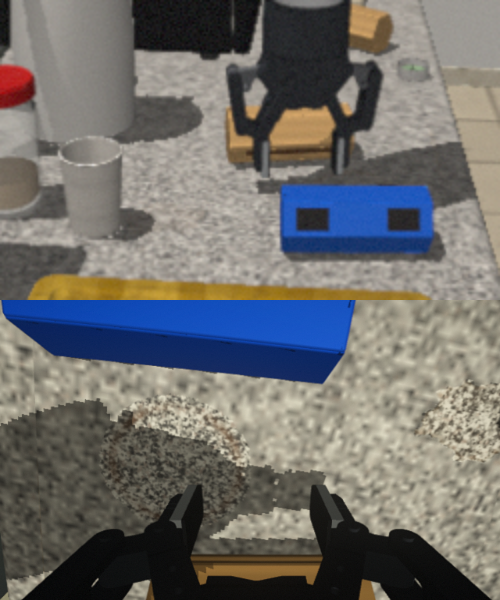

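```bash
python3 -m creep '[[[-6,0,0],0.007],[[-12,0,0],0.007],[[-17,0,0],0.007],[[-20,0,0],0.007],[[-22,0,0],0.007]]'; python3 -m creep '[[[-1,0,0],0],[[-2,0,0],0],[[-2,0,0],0]]'; python3 -c "
from h import *
todo(.506,.327,.078,11)
c=snap('side','side3')
for u,v in((345,231),(330,228)):print(w('side3',u,v))
cv2.imwrite('pics/c3.png',cv2.resize(cv2.imread('pics/side3.png')[190:290,270:430],(800,500),interpolation=2))"
```

```text
clock: 2.3
position: [0.5092, 0.3121, 0.0801]
ee_rot: [0.637, 0.771, 0.0, 0.0]
ft_force: [0.4, -0.6, -0.6]
grip_width: 0.7
grasp_force: 0.0
clock: 2.55
position: [0.5092, 0.3113, 0.0799]
ee_rot: [0.637, 0.771, 0.0, -0.0]
ft_force: [0.7, 0.1, 0.6]
grip_width: 0.704
grasp_force: 0.1
clk 2.55 pos [0.5092 0.3113 0.0799] y-ang 10.9 F [0.69 0.11 0.62]
shift mm [16.  -0.2  1.9] twist -0.002 q7 [-0.82  0.5   0.24  1.76 -0.15  0.9  -0.32]
[0.5164 0.2899 0.0414]
[0.5425 0.329  0.0645]
```

View pics/c3.png

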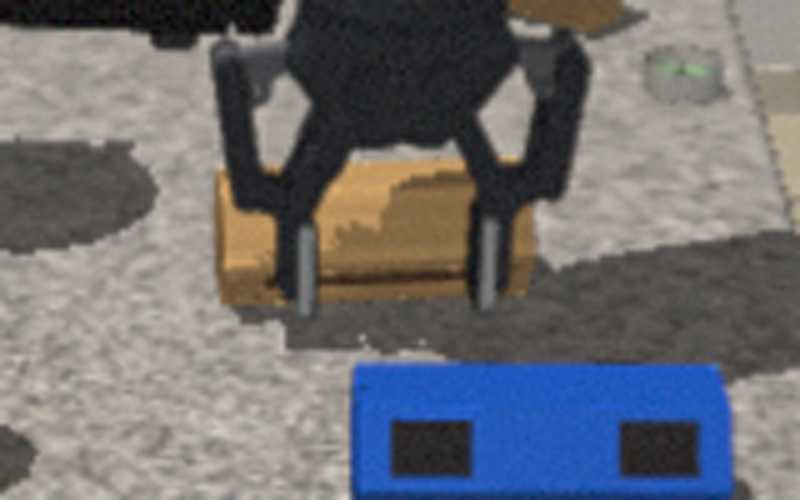

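```bash
python3 -m creep '[[[-2,0,0],0],[[-4,0,-2],0],[[-6,0,-5],0],[[-9,0,-8],0],[[-12,0,-11],0]]'; python3 -c "
from h import *
todo(.506,.327,.078,11)
c=snap('side','side4');snap('scene','scene4')
cv2.imwrite('pics/c4.png',np.hstack([cv2.resize(cv2.imread('pics/side4.png')[190:270,300:400],(400,320),interpolation=2),cv2.resize(cv2.imread('pics/scene4.png')[160:240,230:330],(400,320),interpolation=2)]))"
```

```text
clock: 3.02
position: [0.5115, 0.2991, 0.0913]
ee_rot: [0.637, 0.771, 0.0, -0.0]
ft_force: [0.0, 0.4, 1.3]
grip_width: 0.699
grasp_force: 0.4
clk 3.0167 pos [0.5115 0.2991 0.0913] y-ang 10.9 F [0.03 0.38 1.35]
shift mm [28.4 -0.1 13.3] twist -0.002 q7 [-0.81  0.47  0.25  1.77 -0.14  0.92 -0.31]
```

View pics/c4.png

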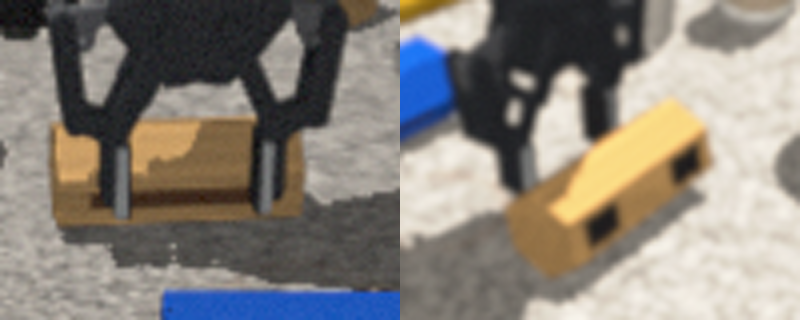

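The bar is tipping: in the side crop the groove at (185,197) is now off the worktop, with the far lower edge as pivot. I'll carry on along the arc.

```bash
python3 -m creep '[[[-3,0,-2],0],[[-6,0,-4],0],[[-9,0,-6],0],[[-12,0,-8],0],[[-15,0,-9],0]]'; python3 -m creep '[[[0,0,0],0],[[0,0,0],0],[[0,0,0],0]]'; cat >> h.py <<'E'
def cloud(f,cx,cy):
    c=np.load('pics/'+f+'.npz'); K=np.array([[c['fx'],0,c['cx']],[0,c['fy'],c['cy']],[0,0,1]],float)
    uv=np.stack(np.meshgrid(np.arange(640),np.arange(400)),-1).reshape(-1,1,2).astype(float)
    q=cv2.undistortPoints(uv,K,c['distortion'])[:,0]; d=c['z_map'].reshape(-1)
    X=(np.c_[q*d[:,None],d]-c['extrinsics'][:3,3])@c['extrinsics'][:3,:3]
    px=c['pixels'].reshape(-1,3).astype(int)
    m=(d>0)&(X[:,2]>.008)&(X[:,2]<.07)&(np.hypot(X[:,0]-cx,X[:,1]-cy)<.1)&(px[:,0]-px[:,2]>45)
    return X[m]
def rep(f,cx=.52,cy=.25):
    X=cloud(f,cx,cy); a=np.radians(11); t=(X[:,:2]-[.516,.274])@[-np.sin(a),np.cos(a)]*1000; z=X[:,2]*1000
    for lo in range(int(t.min()//6*6),int(t.max()),6):
        s=(t>=lo)&(t<lo+6)
        if s.sum()>8: print(f,lo,s.sum(),'z med/max',np.median(z[s]).round(1),z[s].max().round(1))
E
python3 -c "
from h import *
todo(.506,.327,.078,11)
snap('side','side5');snap('scene','scene5');rep('scene5');rep('side5')
cv2.imwrite('pics/c5.png',np.hstack([cv2.resize(cv2.imread('pics/side5.png')[190:270,300:400],(400,320),interpolation=2),cv2.resize(cv2.imread('pics/scene5.png')[160:240,230:330],(400,320),interpolation=2)]))"
```

```text
clock: 3.53
position: [0.5145, 0.2841, 0.1001]
ee_rot: [0.637, 0.771, 0.0, 0.0]
ft_force: [-0.5, -0.1, 0.9]
grip_width: 0.701
grasp_force: 0.0
clock: 3.78
position: [0.5142, 0.2846, 0.0997]
ee_rot: [0.637, 0.771, -0.0, -0.0]
ft_force: [-0.6, 0.3, -0.2]
grip_width: 0.706
grasp_force: 0.0
clk 3.7833 pos [0.5142 0.2846 0.0997] y-ang 10.9 F [-0.61  0.27 -0.16]
shift mm [43.1 -0.  21.7] twist -0.002 q7 [-0.79  0.45  0.26  1.78 -0.14  0.93 -0.29]
scene5 -60 212 z med/max 26.6 35.9
scene5 -54 237 z med/max 35.6 43.0
scene5 -48 204 z med/max 44.2 50.8
scene5 -42 111 z med/max 46.7 49.2
scene5 -36 116 z med/max 46.6 48.7
scene5 -30 115 z med/max 46.7 48.9
scene5 -24 103 z med/max 46.6 48.9
scene5 -18 36 z med/max 36.7 46.8
scene5 -12 11 z med/max 24.9 30.9
side5 -48 14 z med/max 47.0 48.0
side5 -42 51 z med/max 47.6 48.8
side5 -36 57 z med/max 47.6 48.8
side5 -30 51 z med/max 47.9 49.5
side5 -24 70 z med/max 47.6 49.9
side5 -18 262 z med/max 41.9 48.4
side5 -12 339 z med/max 24.3 44.2
side5 -6 172 z med/max 24.4 31.9
```

View pics/c5.png

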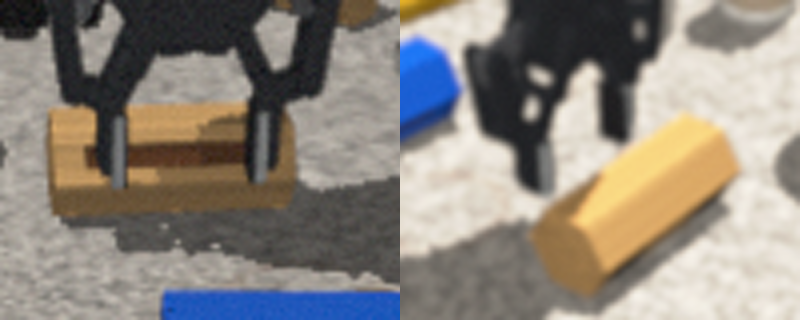

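First roll done: level top at 48 mm, centre about 33 mm further on, and the groove on the upper slope facing the fingers at (175,155) in the crop. I'll back off, lower and repeat the push.

```bash
python3 -m creep '[[[6,0,0],0],[[7,0,5],0],[[7,0,12],0],[[7,0,20],0],[[7,0,20],0]]'; python3 -m creep '[[[-4,0,0],0],[[-8,0,0],0],[[-11,0,0],0],[[-13,0,0],0],[[-13,0,0],0]]';python3 -c "
from h import *
todo(.506,.327,.08,11)
snap('side','side6');rep('side6')"
```

```text
clock: 4.3
position: [0.5119, 0.2909, 0.0775]
ee_rot: [0.637, 0.771, -0.001, -0.0]
ft_force: [0.3, 0.6, -0.2]
grip_width: 0.705
grasp_force: 0.0
clock: 4.72
position: [0.5158, 0.2782, 0.0802]
ee_rot: [0.637, 0.771, 0.0, 0.0]
ft_force: [-0.0, 1.0, -0.8]
grip_width: 0.698
grasp_force: 0.3
clk 4.7167 pos [0.5158 0.2782 0.0802] y-ang 10.8 F [-0.05  0.96 -0.85]
shift mm [49.8 -0.4  0.2] twist -0.003 q7 [-0.78  0.48  0.25  1.79 -0.15  0.89 -0.27]
side6 -48 30 z med/max 47.8 48.9
side6 -42 26 z med/max 47.8 48.9
side6 -36 47 z med/max 47.6 48.8
side6 -30 34 z med/max 47.8 49.4
side6 -24 126 z med/max 44.7 49.3
side6 -18 220 z med/max 32.5 48.1
side6 -12 276 z med/max 25.2 37.1
side6 -6 16 z med/max 25.6 30.1
```

In contact. Same arc again.

```bash
python3 -m creep '[[[-2,0,0],0],[[-4,0,-2],0],[[-6,0,-5],0],[[-9,0,-8],0],[[-12,0,-11],0]]'; python3 -m creep '[[[-3,0,-2],0],[[-6,0,-4],0],[[-9,0,-6],0],[[-12,0,-8],0],[[-15,0,-9],0]]'; python3 -m creep '[[[0,0,0],0],[[0,0,0],0],[[0,0,0],0]]'; python3 -c "
from h import *
todo(.506,.327,.08,11)
snap('side','side7');snap('scene','scene7');rep('scene7',.52,.22);rep('side7',.52,.22)
cv2.imwrite('pics/c7.png',np.hstack([cv2.resize(cv2.imread('pics/side7.png')[180:260,300:400],(400,320),interpolation=2),cv2.resize(cv2.imread('pics/scene7.png')[160:240,240:340],(400,320),interpolation=2)]))"
```

```text
clock: 5.18
position: [0.5177, 0.2668, 0.0913]
ee_rot: [0.637, 0.771, 0.0, -0.0]
ft_force: [-1.1, 0.5, 0.8]
grip_width: 0.701
grasp_force: 0.5
clock: 5.6
position: [0.5207, 0.2516, 0.1]
ee_rot: [0.637, 0.771, 0.0, 0.0]
ft_force: [0.8, -0.6, 0.4]
grip_width: 0.699
grasp_force: 0.0
clock: 5.85
position: [0.5204, 0.2523, 0.0997]
ee_rot: [0.637, 0.771, -0.0, -0.0]
ft_force: [0.8, 0.2, -0.1]
grip_width: 0.702
grasp_force: 0.0
clk 5.85 pos [0.5204 0.2523 0.0997] y-ang 10.9 F [ 0.82  0.23 -0.08]
shift mm [76.1 -0.  19.7] twist -0.002 q7 [-0.75  0.44  0.27  1.8  -0.14  0.92 -0.23]
scene7 -96 94 z med/max 24.5 32.8
scene7 -90 263 z med/max 31.1 40.3
scene7 -84 249 z med/max 41.3 48.1
scene7 -78 129 z med/max 46.6 48.9
scene7 -72 92 z med/max 44.5 48.8
scene7 -66 123 z med/max 43.7 48.5
scene7 -60 146 z med/max 46.0 49.5
scene7 -54 75 z med/max 46.0 48.6
scene7 -48 15 z med/max 26.1 36.4
side7 -78 51 z med/max 47.3 48.7
side7 -72 78 z med/max 46.2 49.3
side7 -66 11 z med/max 47.3 49.2
side7 -60 45 z med/max 47.4 49.4
side7 -54 148 z med/max 45.2 50.1
side7 -48 355 z med/max 34.1 48.2
side7 -42 328 z med/max 25.9 37.3
side7 -36 10 z med/max 25.7 28.0
```

View pics/c7.png

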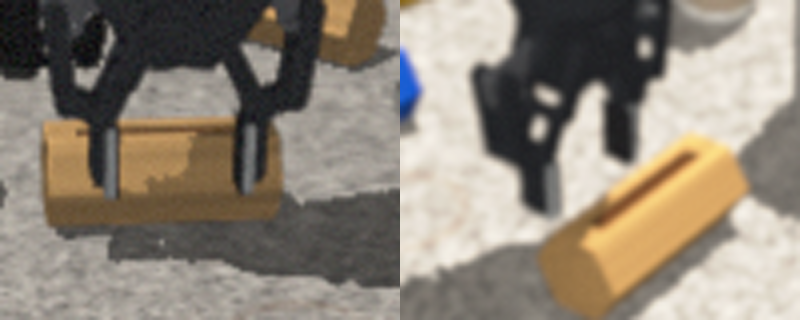

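The groove is on top, at (650,185) in the right crop; the top is level at 47–49 mm. I'll back away, rise, check and hand in.

```bash
python3 -m creep '[[[8,0,0],0],[[15,0,0],0],[[20,0,-20],0],[[20,0,-50],0],[[20,0,-85],0]]'; python3 -m creep '[[[0,0,0],0],[[0,0,0],0],[[0,0,0],0],[[0,0,0],0],[[0,0,0],0]]'; python3 -c "
from h import *
todo(.5,.3,.2,11)
snap('scene','scene8');rep('scene8',.52,.22)
print(w('scene8',290,146),w('scene8',370,295))
print(manip.hand_in())"
```

```text
clock: 6.37
position: [0.5153, 0.2729, 0.1842]
ee_rot: [0.636, 0.772, -0.002, -0.001]
ft_force: [1.1, 0.3, 1.0]
grip_width: 0.697
grasp_force: 0.0
clock: 6.78
position: [0.5161, 0.2718, 0.1835]
ee_rot: [0.637, 0.771, -0.001, -0.0]
ft_force: [-0.8, 0.0, 0.3]
grip_width: 0.699
grasp_force: 0.0
clk 6.7833 pos [0.5161 0.2718 0.1835] y-ang 10.9 F [-0.78  0.03  0.29]
shift mm [ 30.7 -10.5 -16.5] twist -0.002 q7 [-0.8   0.34  0.28  1.73 -0.1   1.09 -0.29]
scene8 -96 85 z med/max 24.5 29.3
scene8 -90 267 z med/max 30.6 40.5
scene8 -84 251 z med/max 41.2 48.4
scene8 -78 132 z med/max 46.6 48.4
scene8 -72 87 z med/max 44.7 48.4
scene8 -66 125 z med/max 43.7 49.5
scene8 -60 156 z med/max 46.0 48.9
scene8 -54 72 z med/max 45.9 48.4
scene8 -48 16 z med/max 25.9 37.1
[0.5476 0.2654 0.1642] [ 0.4478 -0.0531  0.0471]
the job is handed in; nothing more can be done
None
```

The spoon rest was rolled two flats and now lies level with its groove on top. The arm is clear, the pepper mill did not move, and the job is handed in at about 6.8 s; no verdict came back. The arm blocked my last check of the cup, but nothing went near it.

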